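# Dry-fit a copper vase blank on the banding wheel

### The arm

A 7-joint arm with a two-finger parallel gripper is mounted at the origin on the work surface. World frame = base frame: x ahead of the robot, y to its left, z up, the work surface at z = 0. Lengths are in m, angles in rad, forces in N, time in s.
With the tool pointing down it reaches from about 0.425 to 0.875 m from the base axis. Payload 4.7 kg.
Tool frame: the origin (TCP) lies midway between the tips of the shut fingers; the grasp point (between the pads) lies ctrl.grasp_offset behind it (ctrl.grasp_offset is the distance from the TCP to the grasp point, in m); z points along the fingers, y is the line along which they close (so a half turn about z gives the same grasp; the last joint's range is limited). The gripper opens to 85 mm and grips with 20 to 120 N. Pads are 22 mm wide; open, the fingers measure 114 mm over their backs; the gripper's body (76 mm by 85 mm) begins 54 mm behind the grasp point. The pads swing forward as they close: fully open they stand 13 mm farther back than shut.
Start: joints at [-1.29, 0.321, -0.07, 1.45, 0.023, 1.371, -0.057], TCP at [0.171, 0.627, 0.231] pointing down, gripper open.
Joint ranges: [-2.86, 2.86], [-0.3, 2.09], [-1.38, 1.24], [0.06, 2.45], [-1.56, 4.7], [0.09, 2.05], [-2.69, 2.69]. Speed limits (rad/s): [2.57, 2.57, 3.14, 3.14, 3.14, 3.14, 3.14].

### API

Orientations are given as a unit quaternion [x, y, z, w].
In Python, from plant import ctrl gives the robot as it stands. The module is installed in compiled form; this text tells all that it offers.
- The arm moves only by the tool move_arm, never from a script. Its argument "series" is a list of rows, each a list of 3 entries, a list of its own where there are three numbers: the shift along the tool's x, y, z in cm, then the turn, a rotation vector about the tool's x, y, z in rad, then the finger opening in cm, from 0 to 8.54. A call has 1 to 8 rows; each row is the pose to reach, as a shift and turn from the pose commanded when the call began, along the tool's axes at that moment; what a row does not reach only later rows make up. A row lasts 1/10 s, in which the tool goes at most 50 mm and 8.59 degrees, less where a joint would pass 70% of its speed; a pose out of reach is approached as far as the arm can. A call with a gripper value outside its range is refused whole. The fingers move at their own pace and stop on an object; "force" is the grip in N (left out, the last holds). Time passes only in rows, so rows that repeat a pose let the fingers close. It gives the time, the measured TCP pose, the force, the opening and the grip force at its end, in the units of the state.
- ctrl.read_state(): the state, without advancing time (a new reading comes with each control period).
- ctrl.capture(name): name is "scene" or "side" or "wrist"; returns (picture, depth): 420x560x3 uint8, red, green, blue; 420x560 float32, m along the optical axis (not along the pixel's ray), 0 where there is no reading.
- ctrl.calibration(name): a dict with "intrinsics" (3x3 intrinsics, pixels), "dist" ([k1, k2, p1, p2, k3] as OpenCV has them; the pictures are not rectified), "R" (3x3) and "t" (3): a world point X has camera coordinates R X + t; the wrist camera has in their place "tool_from_camera" (4x4, takes a point from camera to tool coordinates, whose origin is the TCP and whose axes are the flange's). Camera axes: x right, y down, z forward; pixel columns grow to the right and rows downward; lengths in m; the calibration is good to about 2 mm. A picture is of the moment at which its call begins: read the wrist's pose just before it. calibration takes no time and is no camera call.
- ctrl.hand_in(): hands the job in; it is judged then, once.
Trained networks look in the newest picture that a camera, given by its name, has taken for a name from the list of things; names that differ only in an ending like _2 or _b are one class to them, and where a whole thing is asked for, a point or a joint stands for the part that bears it (a point fixed in the world has none). Each returns a list of dicts, best first, with "p" (0 to 1); they miss things now and then, are a little off and sometimes report something else, mostly with a low value. They report only what shows in the picture. A call takes as long as a camera call. They do not tell look-alikes from the thing itself.
- ctrl.search_frame(camera, thing): "point" ([row, column] in pixels, amid what is visible of it).
- ctrl.masks_of(camera, thing): "pixels" (420x560 bool, what is visible of it) and "point" ([row, column] in pixels, amid what is visible of it).
- ctrl.tip_of(camera, thing): "point" ([row, column] in pixels: a listed point, or the origin of a listed thing).
The state is a dict: "clock": time; "joint_positions": joint angles; "dq": joint speeds; "joint_efforts": joint torques, N m; "eef_pos": TCP position; "ee_rot": TCP orientation; "ft_force": force on the tool from outside, world axes, zero at the start; "wrist_torque": the same for the moment, N m; "opening": opening from 0.0 (shut) to 1.0 (fully open); "grasp_force": force on a finger pad.
Only numpy, scipy, OpenCV 4.12 (cv2) and the standard library are available. Lean on these libraries where they do the work, as an engineer would, in place of code of your own. Each camera call takes 0.05 s, during which the arm holds its last target. There are 200 camera calls.

### The job

Dry-fit the copper vase blank upright in the middle of the banding wheel (within the innermost turned line), building it up there one section at a time: first the foot, then the lower body, then the upper body with the neck, and last the flared mouth, each one fully home in the one below and let go before the next. Set every section down rather than dropping it, and leave the finished vase, the wooden block and the brush where they are.

Things in the scene. Friction and masses are not known exactly. Their poses are not given: they have to be found in the camera images.
- wheel: Banding wheel (locked bench turntable, fixed): aluminium disc, diameter 150 mm, on a dark cast foot, with three concentric dark lines in its flat top, the innermost 76 mm in diameter. Origin on its axis at bench level, z up; the top is 40 mm above it.
- foot: Plain copper foot section: low round cup 24 mm high, standing. Flange 56 mm in diameter up to 5 mm, straight wall 48 mm in diameter from 11 mm to the top (grip there). Open top: socket 41 mm in diameter, 19 mm deep. Origin: centre of underside, z up, yaw arbitrary.
- lower_body: Plain copper bowl, 54 mm high, standing on its tapered bottom spigot (8 mm high, diameter 34 at the tip, 37 above). Flares from a 46 mm ledge at 8 mm to a straight band 66 mm in diameter from 38 mm to the top (grip there). Open top: socket 59 mm in diameter. Seated in the foot, its origin is 16 mm above the foot's. Origin: centre of underside, z up, yaw arbitrary.
- upper_body: Plain copper dome with neck, 66 mm high, standing on its tapered bottom spigot (8 mm high, diameter 52 at the tip, 55 above). Band 66 mm in diameter at 8 to 15 mm, dome to 40 mm, straight neck 40 mm in diameter from 41 to 66 mm (grip there), bore 34. Seated in the lower body, its origin is 46 mm above that one's. Origin: centre of underside, z up, yaw arbitrary.
- mouth: Plain copper trumpet, open funnel, 38 mm high, standing on its tapered bottom spigot (8 mm high, diameter 27 at the tip, 30 above). 40 mm in diameter from 8 to 12 mm, flaring to a straight lip 56 mm in diameter from 30 mm to the top (grip there). Seated in the neck, its origin is 58 mm above the upper body's. Origin: centre of underside, z up, yaw arbitrary.
- finished_vase: A complete dark, oxidised copper vase, one piece, with bright wire ornament, 139 mm tall, 74 mm in diameter at the belly, loose, standing; not part of the job. Origin at the centre of its underside, z up.
- notched_block: Light wooden holding block, 110 x 56 x 46 mm, with a 42 mm wide, 24 mm deep notch across its top, loose; not part of the job. Origin at the centre of its underside, x along its length, z up.
- brush: Brush with a dark wooden handle, 170 mm long, about 20 mm thick, lying on the bench at the far side, loose; not part of the job. Origin at bench level under its middle, x along it.
Mind the look-alikes: they are no part of the job. What is shaped like the upper_body but green is not meant. Leave any turquoise look-alike of the wheel alone.

How it is judged:
On the way, in this order (a step that is already met when the one before it is completed fails the run):
1. The foot stands upright near the centre of the banding wheel and has been let go (horizontal distance between foot and wheel below 0.01 m and z of foot in the frame of wheel between 0.037 and 0.043 m and angle between foot's own z axis and vertical below 0.06 rad and contact force between the fingers and foot below 0.1 N), for 0.2 s.
2. The lower body is seated in the foot on the wheel and has been let go (horizontal distance between foot and wheel below 0.01 m and z of foot in the frame of wheel between 0.037 and 0.043 m and angle between each of foot, lower_body's own z axis and vertical below 0.06 rad and horizontal distance between lower_body and foot below 0.004 m and z of lower_body in the frame of foot between 0.013 and 0.019 m and contact force between the fingers and lower_body below 0.1 N), for 0.2 s.
3. The upper body is seated in the lower body and has been let go (horizontal distance between foot and wheel below 0.01 m and z of foot in the frame of wheel between 0.037 and 0.043 m and angle between each of foot, lower_body, upper_body's own z axis and vertical below 0.06 rad and horizontal distance between lower_body and foot below 0.004 m and z of lower_body in the frame of foot between 0.013 and 0.019 m and horizontal distance between upper_body and lower_body below 0.004 m and z of upper_body in the frame of lower_body between 0.043 and 0.049 m and contact force between the fingers and upper_body below 0.1 N), for 0.2 s.
4. The mouth is seated in the neck of the upper body and has been let go (horizontal distance between foot and wheel below 0.01 m and z of foot in the frame of wheel between 0.037 and 0.043 m and angle between each of foot, lower_body, upper_body, mouth's own z axis and vertical below 0.06 rad and horizontal distance between lower_body and foot below 0.004 m and z of lower_body in the frame of foot between 0.013 and 0.019 m and horizontal distance between upper_body and lower_body below 0.004 m and z of upper_body in the frame of lower_body between 0.043 and 0.049 m and horizontal distance between mouth and upper_body below 0.004 m and z of mouth in the frame of upper_body between 0.055 and 0.061 m and contact force between the fingers and mouth below 0.1 N), for 0.2 s.
At the end, for the whole second after the job is handed in: The foot stands on the banding wheel within 10 mm of its centre; the lower body is in the foot, the upper body in the lower body and the mouth in the neck, each within 4 mm of the axis of the one below and within 3 mm of its fully seated height; all upright within 0.06 rad (3.4 degrees) and at rest (horizontal distance between foot and wheel below 0.01 m and z of foot in the frame of wheel between 0.037 and 0.043 m and angle between each of foot, lower_body, upper_body, mouth's own z axis and vertical below 0.06 rad and horizontal distance between lower_body and foot below 0.004 m and z of lower_body in the frame of foot between 0.013 and 0.019 m and horizontal distance between upper_body and lower_body below 0.004 m and z of upper_body in the frame of lower_body between 0.043 and 0.049 m and horizontal distance between mouth and upper_body below 0.004 m and z of mouth in the frame of upper_body between 0.055 and 0.061 m and linear speed of each of foot, lower_body, upper_body, mouth below 0.02 m/s and angular speed of each of foot, lower_body, upper_body, mouth below 0.2 rad/s); the robot touches nothing.
It fails at once if A bystander (finished vase, wooden block or brush) is moved by more than 15 mm (distance of any of finished_vase, notched_block, brush from where it was at the start of the episode above 0.015 m).
It fails at once if The finished vase is knocked over (angle between finished_vase's own z axis and vertical above 0.5 rad).
It fails at once if A section is dropped: it moves faster than 0.5 m/s while the fingers do not touch it (a free fall of more than about 13 mm) ((linear speed of foot above 0.5 m/s and contact force between the fingers and foot below 0.05 N) or (linear speed of lower_body above 0.5 m/s and contact force between the fingers and lower_body below 0.05 N) or (linear speed of upper_body above 0.5 m/s and contact force between the fingers and upper_body below 0.05 N) or (linear speed of mouth above 0.5 m/s and contact force between the fingers and mouth below 0.05 N)).
It also fails if it takes over 128 s, if anything falls off the work surface, if the arm or the gripper's body presses on something with over 40 N, if the wrist force passes 120 N, or if a joint passes its speed limit or range.

## Working session

There is one attempt and no reset: what is moved stays moved. The work goes in short steps, Python scripts to look and compute and a tool call to move; the robot and the scene stay as the last step left them, time stands still between calls to the robot, and variables do not carry over. Pictures are saved under pics/ and viewed, at most 14 in all, crops included, and the job is handed in when it is done.

Besides the shell and the picture viewer there is one more tool, called as a command line: name --argument value ..., lists and objects as JSON in quotes. move_arm: Moves the arm, as the interface text tells. Its arguments: {"type":"object","properties":{"series":{"type":"array","items":{"type":"array"}},"force":{"type":"number"}},"required":["series"]}

```bash
mkdir -p pics; cat > h.py <<'E'
import numpy as np, cv2
from plant import ctrl
from scipy.spatial.transform import Rotation as Ro
def cam(name):
    c=ctrl.calibration(name);K=np.array(c["intrinsics"]);D=np.array(c["dist"])
    if name=="wrist":
        s=ctrl.read_state();T=np.eye(4);T[:3,:3]=Ro.from_quat(s["ee_rot"]).as_matrix();T[:3,3]=s["eef_pos"]
        W=T@np.array(c["tool_from_camera"])
    else:
        W=np.eye(4);R=np.array(c["R"]);W[:3,:3]=R.T;W[:3,3]=-R.T@np.array(c["t"])
    return K,D,W
def cloud(name):
    K,D,W=cam(name);im,d=ctrl.capture(name);h,w=d.shape
    u,v=np.meshgrid(np.arange(w),np.arange(h))
    n=cv2.undistortPoints(np.stack([u,v],-1).reshape(-1,1,2).astype(float),K,D).reshape(h,w,2)
    P=np.dstack([n[...,0]*d,n[...,1]*d,d])@W[:3,:3].T+W[:3,3]
    P[d<=0]=np.nan
    return im,P
def save(n,im): cv2.imwrite("pics/"+n,im[...,::-1])
def circ(xy):
    A=np.c_[2*xy,np.ones(len(xy))];s=np.linalg.lstsq(A,(xy**2).sum(1),rcond=None)[0]
    return s[:2],np.sqrt(s[2]+s[0]**2+s[1]**2)
E
python3 - <<'E'
from h import *
print(ctrl.grasp_offset); s=ctrl.read_state(); print(s["eef_pos"],s["ee_rot"],s["opening"])
for c in ("scene","side"):
    im,P=cloud(c); save(c+"0.png",im); np.save(c+"0.npy",P)
    for t in "wheel foot lower_body upper_body mouth finished_vase notched_block brush".split():
        for m in ctrl.masks_of(c,t):
            if m["p"]<.2: continue
            q=P[m["pixels"]]; q=q[~np.isnan(q[:,0])]
            print(c,t,round(m["p"],2),np.round(m["point"]),m["pixels"].sum(), np.round(np.median(q,0),3) if len(q) else None, np.round(np.percentile(q[:,2],98),3) if len(q) else None, im[m["pixels"]].mean(0).round())
E
```

```text
0.0187
[0.17123445 0.62647742 0.23021411] [ 1.32976069e-01  9.91118780e-01 -9.59069265e-04 -9.79338350e-05] 0.9992742015382968
scene wheel 0.89 [170. 348.] 1078 [0.598 0.29  0.04 ] 0.043 [ 37. 174. 167.]
scene wheel 0.65 [197. 249.] 1702 [ 0.487 -0.013  0.039] 0.043 [201. 198. 196.]
scene foot 0.91 [263. 259.] 404 [ 0.675 -0.137  0.01 ] 0.025 [152.  86.  58.]
scene lower_body 0.88 [280. 113.] 810 [ 0.512 -0.434  0.037] 0.055 [122.  68.  47.]
scene upper_body 0.58 [223. 160.] 542 [ 0.422 -0.255  0.035] 0.066 [129.  71.  48.]
scene mouth 0.62 [150. 358.] 236 [0.521 0.427 0.027] 0.04 [118.  70.  54.]
scene finished_vase 0.58 [197. 334.] 1135 [0.674 0.117 0.077] 0.139 [57. 31. 22.]
scene notched_block 0.75 [154. 297.] 675 [0.411 0.235 0.028] 0.048 [158. 123.  80.]
scene brush 0.89 [253. 346.] 811 [0.794 0.05  0.017] 0.022 [128. 116. 110.]
side wheel 0.88 [316. 239.] 3815 [0.58  0.291 0.039] 0.044 [ 26. 144. 139.]
side wheel 0.58 [214. 315.] 2784 [0.478 0.001 0.04 ] 0.044 [161. 155. 155.]
side foot 0.63 [168. 246.] 332 [ 0.676 -0.135  0.011] 0.026 [104.  63.  49.]
side lower_body 0.97 [ 96. 327.] 495 [ 0.527 -0.441  0.038] 0.056 [78. 50. 43.]
side upper_body 0.75 [148. 313.] 564 [ 0.519 -0.214  0.037] 0.067 [24. 70. 43.]
side upper_body 0.61 [155. 354.] 529 [ 0.407 -0.232  0.036] 0.066 [86. 53. 42.]
side mouth 0.96 [389. 241.] 718 [0.529 0.421 0.023] 0.04 [123.  74.  55.]
side finished_vase 0.93 [235. 217.] 1520 [0.662 0.146 0.084] 0.14 [53. 32. 27.]
side finished_vase 0.62 [154. 354.] 539 [ 0.408 -0.233  0.037] 0.067 [87. 54. 43.]
side notched_block 0.98 [323. 318.] 1803 [0.409 0.257 0.037] 0.048 [148. 111.  79.]
side notched_block 0.33 [ 98. 326.] 427 [ 0.526 -0.444  0.037] 0.055 [77. 48. 37.]
side brush 0.57 [213. 179.] 785 [0.792 0.062 0.018] 0.023 [101.  92.  91.]
```

```bash
python3 - <<'E'
from h import *
# combined depth-based circle fits: top band points per thing
Ps=[np.load(c+"0.npy").reshape(-1,3) for c in ("scene","side")]
A=np.vstack(Ps)
for n,c,z0,z1,r in [("foot",(.675,-.137),.012,.03,.04),("lower",(.515,-.435),.040,.06,.05),("upper",(.41,-.245),.043,.07,.04),("green",(.52,-.215),.043,.07,.04),("mouth",(.525,.425),.031,.045,.045),("wheel",(.48,-.005),.035,.046,.1),("vase",(.67,.13),.03,.16,.06),("block",(.41,.25),.02,.06,.09),("brush",(.79,.05),.006,.03,.13)]:
    for i,P in enumerate(Ps+[A]):
        q=P[(P[:,2]>z0)&(P[:,2]<z1)&(np.hypot(P[:,0]-c[0],P[:,1]-c[1])<r)]
        if len(q)<10: print(n,i,len(q)); continue
        e=cv2.minEnclosingCircle(q[:,:2].astype(np.float32)); cc,R=circ(q[:,:2])
        print(n,i,len(q),"minenc",np.round(e[0],4),round(e[1],4),"fit",cc.round(4),R.round(4),"ztop",np.percentile(q[:,2],97).round(4))
a=cv2.imread("pics/scene0.png");b=cv2.imread("pics/side0.png")
cv2.imwrite("pics/both.png",np.hstack([a[100:320,80:480],b[60:420,130:430][:220*0+360]]) if False else np.vstack([a[110:320,70:470],np.zeros((4,400,3),np.uint8),b[50:420,120:520]]))
E
```

```text
foot 0 175 minenc [ 0.6756 -0.1354] 0.0257 fit [ 0.6757 -0.1366] 0.0222 ztop 0.0252
foot 1 160 minenc [ 0.677  -0.1344] 0.0283 fit [ 0.6766 -0.1349] 0.0225 ztop 0.0262
foot 2 335 minenc [ 0.677  -0.1344] 0.0283 fit [ 0.6762 -0.1356] 0.0224 ztop 0.0259
lower 0 348 minenc [ 0.5261 -0.434 ] 0.0348 fit [ 0.5265 -0.4345] 0.0314 ztop 0.0548
lower 1 218 minenc [ 0.525  -0.4329] 0.0393 fit [ 0.5268 -0.4309] 0.0316 ztop 0.0564
lower 2 566 minenc [ 0.525  -0.4329] 0.0393 fit [ 0.5266 -0.4327] 0.0315 ztop 0.0555
upper 0 215 minenc [ 0.4067 -0.25  ] 0.0221 fit [ 0.4067 -0.2503] 0.0188 ztop 0.0664
upper 1 212 minenc [ 0.4068 -0.2455] 0.0229 fit [ 0.4075 -0.2466] 0.0182 ztop 0.0676
upper 2 427 minenc [ 0.4068 -0.2471] 0.0242 fit [ 0.4072 -0.2481] 0.0186 ztop 0.0668
green 0 237 minenc [ 0.5176 -0.2282] 0.0229 fit [ 0.519  -0.2299] 0.0187 ztop 0.0664
green 1 214 minenc [ 0.5186 -0.2282] 0.0237 fit [ 0.52   -0.2278] 0.0188 ztop 0.0678
green 2 451 minenc [ 0.5185 -0.2282] 0.0237 fit [ 0.5195 -0.2286] 0.0188 ztop 0.0673
mouth 0 97 minenc [0.5209 0.4257] 0.0311 fit [0.5226 0.4251] 0.0261 ztop 0.0412
mou
[... 442 characters left out ...]
.1283] 0.0366 fit [0.6666 0.1267] 0.0256 ztop 0.1391
vase 1 1390 minenc [0.6652 0.1344] 0.0376 fit [0.6643 0.137 ] 0.0256 ztop 0.1398
vase 2 2326 minenc [0.6653 0.1314] 0.0392 fit [0.6655 0.1326] 0.027 ztop 0.1395
block 0 516 minenc [0.4106 0.2451] 0.061 fit [0.4132 0.2443] 0.0406 ztop 0.0482
block 1 1459 minenc [0.4091 0.2505] 0.0611 fit [0.4093 0.2543] 0.0384 ztop 0.0481
block 2 1975 minenc [0.4098 0.2481] 0.0622 fit [0.4106 0.2508] 0.0393 ztop 0.0481
brush 0 800 minenc [0.7832 0.0825] 0.1113 fit [0.7894 0.1258] 0.0927 ztop 0.0216
brush 1 805 minenc [0.7948 0.0504] 0.124 fit [0.8126 0.0301] 0.0556 ztop 0.0229
brush 2 1605 minenc [0.7925 0.0577] 0.1282 fit [0.7935 0.0905] 0.0639 ztop 0.0223
```

View pics/both.png

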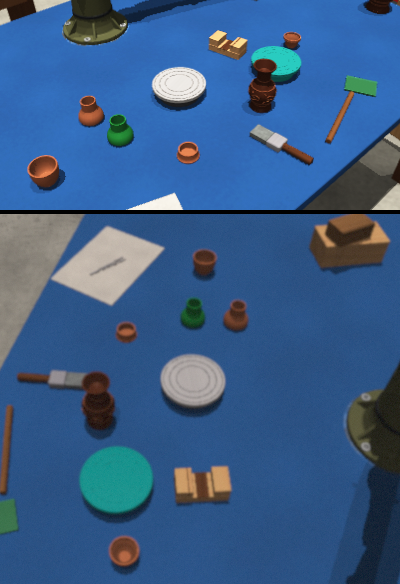

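```bash
cat >> h.py <<'E'
def go(*ts):
    s=ctrl.read_state();R=Ro.from_quat(s["ee_rot"]).as_matrix()
    print("t",round(s["clock"],2),"tcp",np.round(s["eef_pos"],4),"tilt",np.round(R[:,2],4),"open",round(s["opening"],3),"gf",round(s["grasp_force"],1),"F",np.round(s["ft_force"],1))
    for t in ts:
        d=R.T@(np.array(t)-s["eef_pos"]);print("to",t,"tool cm",np.round(d*100,2),"rows",round(np.linalg.norm(d)/.05,1))
E
python3 - <<'E'
from h import *
print(np.round(ctrl.calibration("wrist")["tool_from_camera"],4), ctrl.calibration("wrist")["intrinsics"])
go((.525,.427,.23),(.478,-.004,.23))
a=cv2.imread("pics/scene0.png")
cv2.imwrite("pics/crop.png",cv2.resize(a[120:250,130:380],None,fx=3,fy=3,interpolation=cv2.INTER_CUBIC))
E
```

```text
[[-5.000e-04 -9.511e-01 -3.089e-01  8.010e-02]
 [ 1.000e+00 -8.000e-04  8.000e-04 -3.000e-04]
 [-1.000e-03 -3.089e-01  9.511e-01 -1.439e-01]
 [ 0.000e+00  0.000e+00  0.000e+00  1.000e+00]] [[303.67799488   0.         281.86649799]
 [  0.         303.67799488 212.73693547]
 [  0.           0.           1.        ]]
t 0.9 tcp [0.1714 0.627  0.2314] tilt [ 1.e-04  1.e-04 -1.e+00] open 0.997 gf 0.0 F [ 0.5 -1.   0.5]
to (0.525, 0.427, 0.23) tool cm [-39.38  -9.97   0.14] rows 8.1
to (0.478, -0.004, 0.23) tool cm [-46.21 -52.79   0.13] rows 14.0
```

View pics/crop.png

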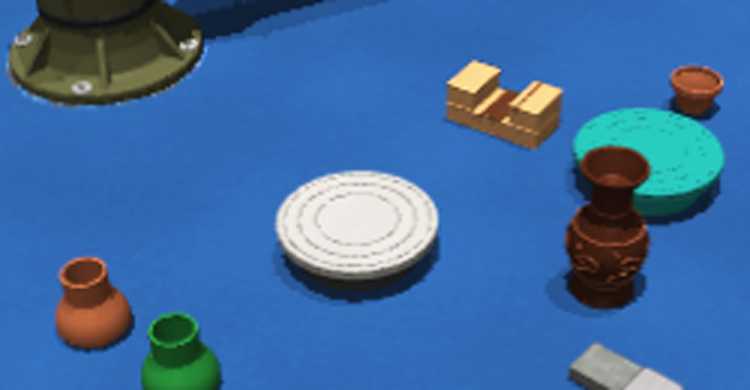

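The copper upper body is at scene (223,160); the green one at (230,189) is the look-alike. The aluminium wheel with three lines is at (197,249), and the turquoise disc at (170,348) is not meant. I'm moving now.

move_arm --series '[[[-5,-1.3,0],[0,0,0],8.5],[[-10,-2.5,0],[0,0,0],8.5],[[-15,-3.8,0],[0,0,0],8.5],[[-20,-5,0],[0,0,0],8.5],[[-25,-6.3,0],[0,0,0],8.5],[[-30,-7.6,0],[0,0,0],8.5],[[-35,-8.9,0],[0,0,0],8.5],[[-39.4,-10,0],[0,0,0],8.5]]'

```text
clock: 1.7
eef_pos: [0.521, 0.4287, 0.2317]
ee_rot: [0.133, 0.991, 0.0, 0.0]
ft_force: [0.7, 1.1, 0.0]
opening: 0.994
grasp_force: 0.0
```

```bash
python3 - <<'E'
from h import *
im,P=cloud("wrist"); save("w1.png",im); np.save("w1.npy",P)
for m in ctrl.masks_of("wrist","mouth"): print(m["p"],m["point"])
q=P.reshape(-1,3); q=q[(q[:,2]>.033)&(q[:,2]<.046)&(np.hypot(q[:,0]-.525,q[:,1]-.427)<.05)]
print(len(q),cv2.minEnclosingCircle(q[:,:2].astype(np.float32)),circ(q[:,:2]),np.percentile(q[:,2],[50,97]))
go((.478,-.004,.23))
E
```

```text
0.91 [189.7, 282.3]
489 ((0.522806704044342, 0.42839741706848145), 0.028173720464110374) (array([0.52230798, 0.42834298]), np.float64(0.026321440011780516)) [0.03880428 0.04024028]
t 1.8 tcp [0.5278 0.4216 0.2311] tilt [ 0.005  -0.0049 -1.    ] open 0.999 gf 0.0 F [ 0.5 -1.   0.3]
to (0.478, -0.004, 0.23) tool cm [ -6.98 -42.27   0.29] rows 8.6
```

move_arm --series '[[[-0.8,-5,0],[0,0,0],8.5],[[-1.6,-9.9,0],[0,0,0],8.5],[[-2.5,-14.8,0],[0,0,0],8.5],[[-3.3,-19.7,0],[0,0,0],8.5],[[-4.1,-24.6,0],[0,0,0],8.5],[[-4.9,-29.5,0],[0,0,0],8.5],[[-5.7,-34.4,0],[0,0,0],8.5],[[-6.5,-39.3,0],[0,0,0],8.5]]'

```text
clock: 2.6
eef_pos: [0.478, 0.0319, 0.2316]
ee_rot: [0.133, 0.991, 0.0, 0.0]
ft_force: [1.2, -1.0, 0.1]
opening: 0.994
grasp_force: 0.0
```

move_arm --series '[[[-0.5,-3,0],[0,0,0],8.5],[[-0.5,-3,0],[0,0,0],8.5],[[-0.5,-3,0],[0,0,0],8.5],[[-0.5,-3,0],[0,0,0],8.5]]'

```text
clock: 3.0
eef_pos: [0.4755, 0.0049, 0.2314]
ee_rot: [0.132, 0.991, 0.0, 0.0]
ft_force: [0.6, 0.9, -0.7]
opening: 0.992
grasp_force: 0.0
```

```bash
python3 - <<'E'
from h import *
go((.676,-.136,.23))
im,P=cloud("wrist"); save("w2.png",im); np.save("w2.npy",P)
q=P.reshape(-1,3); q=q[(q[:,2]>.034)&(q[:,2]<.046)&(np.hypot(q[:,0]-.478,q[:,1]+.004)<.1)]
print(len(q),cv2.minEnclosingCircle(q[:,:2].astype(np.float32)),circ(q[:,:2]),np.percentile(q[:,2],[5,50,97]))
go((.676,-.136,.23))
E
```

```text
t 3.0 tcp [0.4755 0.0049 0.2314] tilt [ 2.e-04  5.e-04 -1.e+00] open 0.992 gf 0.0 F [ 0.6  0.9 -0.7]
to (0.676, -0.136, 0.23) tool cm [-23.04  -8.36   0.13] rows 4.9
13205 ((0.47605475783348083, -0.0040585957467556), 0.07517343759536743) (array([ 0.47434039, -0.00351507]), np.float64(0.052537738940919045)) [0.03994696 0.04116693 0.04257701]
t 3.05 tcp [0.4755 0.005  0.2313] tilt [-0.e+00  2.e-04 -1.e+00] open 0.998 gf 0.0 F [0.4 0.2 0.4]
to (0.676, -0.136, 0.23) tool cm [-23.03  -8.38   0.12] rows 4.9
```

View pics/w2.png

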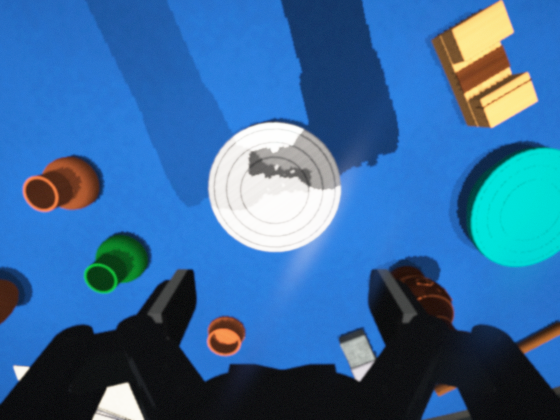

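The wrist view shows the wheel whole at about (188,274), with its centre at (0.476, -0.004) and its top at 0.041. The foot is at (335,226). Going to the foot.

move_arm --series '[[[-4.6,-1.7,0],[0,0,0],8.5],[[-9.2,-3.4,0],[0,0,0],8.5],[[-13.8,-5.1,0],[0,0,0],8.5],[[-18.4,-6.7,2],[0,0,0],8.5],[[-23,-8.4,5],[0,0,0],8.5],[[-23,-8.4,8],[0,0,0],8.5],[[-23,-8.4,8],[0,0,0],8.5],[[-23,-8.4,8],[0,0,0],8.5]]'

```text
clock: 3.85
eef_pos: [0.6748, -0.1364, 0.1504]
ee_rot: [0.132, 0.991, 0.0, -0.001]
ft_force: [0.1, -0.6, 0.3]
opening: 0.992
grasp_force: 0.0
```

```bash
cat >> h.py <<'E'
def meas(c,z0,z1,r,*extra):
    im,P=cloud("wrist"); q=P.reshape(-1,3); q=q[(q[:,2]>z0)&(q[:,2]<z1)&(np.hypot(q[:,0]-c[0],q[:,1]-c[1])<r)].astype(np.float32)
    for _ in (0,1,2):
        nb=np.array([(np.linalg.norm(q[:,:2]-p[:2],axis=1)<.003).sum() for p in q]); q=q[nb>3]
    e=cv2.minEnclosingCircle(q[:,:2]);cc,R=circ(q[:,:2].astype(float))
    print(len(q),"enc",np.round(e[0],4),round(e[1],4),"fit",cc.round(4),R.round(4),"z",np.percentile(q[:,2],[5,50,97]).round(4))
    go(*extra); return im
E
python3 - <<'E'
from h import *
meas((.676,-.136),.014,.03,.045,(.676,-.136,.009))
E
```

```text
Traceback (most recent call last):
  File "h.py", line 32, in meas
    e=cv2.minEnclosingCircle(q[:,:2]);cc,R=circ(q[:,:2].astype(float))
cv2.error: OpenCV(4.12.0) /io/opencv/modules/imgproc/src/shapedescr.cpp:201: error: (-215:Assertion failed) count >= 0 && (depth == CV_32F || depth == CV_32S) in function 'minEnclosingCircle'
```

```bash
sed -i 's/minEnclosingCircle(q\[:,:2\]);/minEnclosingCircle(q[:,:2].copy());/' h.py
python3 - <<'E'
from h import *
try: meas((.676,-.136),.014,.03,.045,(.676,-.136,.009))
except Exception as e: print(e)
im,P=cloud("wrist");save("w3.png",im);q=P.reshape(-1,3);print(np.isnan(q[:,0]).sum());q=q[np.hypot(q[:,0]-.676,q[:,1]+.136)<.05];print(len(q),np.percentile(q[:,2],[5,50,80,99]))
E
```

```text
813 enc [ 0.6732 -0.1353] 0.0242 fit [ 0.6725 -0.135 ] 0.0221 z [0.0158 0.0246 0.0261]
t 3.95 tcp [ 0.676  -0.1367  0.1535] tilt [ 2.8e-03  7.0e-04 -1.0e+00] open 0.993 gf 0.0 F [ 0.3 -0.3  0.2]
to (0.676, -0.136, 0.009) tool cm [ 0.06  0.05 14.45] rows 2.9
907
31003 [0.00081882 0.23082294 0.24194454 0.25167708]
```

View pics/w3.png

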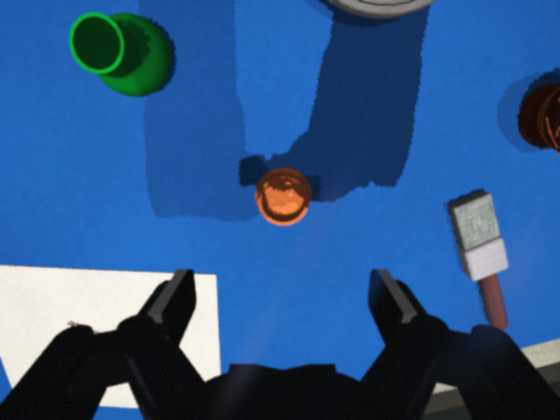

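move_arm --series '[[[0.2,0.1,4],[0,0,0],8.5],[[0.2,0.1,8],[0,0,0],8.5],[[0.2,0.1,11],[0,0,0],8.5],[[0.2,0.1,11],[0,0,0],8.5],[[0.2,0.1,11],[0,0,0],8.5]]'

```text
clock: 4.5
eef_pos: [0.6745, -0.1363, 0.0435]
ee_rot: [0.133, 0.991, 0.0, 0.001]
ft_force: [0.0, 0.3, 0.5]
opening: 0.992
grasp_force: 0.0
```

```bash
python3 - <<'E'
from h import *
go((.6738,-.1353,.009)); meas((.6738,-.1353),.014,.03,.035,(.6738,-.1353,.009))
E
```

```text
t 4.5 tcp [ 0.6745 -0.1363  0.0435] tilt [ 2.4e-03  2.0e-04 -1.0e+00] open 0.992 gf 0.0 F [0.  0.3 0.5]
to (0.6738, -0.1353, 0.009) tool cm [0.1  0.07 3.45] rows 0.7
2316 enc [ 0.6734 -0.1353] 0.0243 fit [ 0.6725 -0.1349] 0.0221 z [0.0151 0.0244 0.0261]
t 4.55 tcp [ 0.6754 -0.1368  0.0446] tilt [ 4.6e-03 -3.0e-04 -1.0e+00] open 0.996 gf 0.0 F [ 0.4 -0.5  0.6]
to (0.6738, -0.1353, 0.009) tool cm [0.2  0.1  3.56] rows 0.7
```

move_arm --series '[[[0.2,0.1,2],[0,0,0],8.5],[[0.2,0.1,3.5],[0,0,0],8.5],[[0.2,0.1,3.5],[0,0,0],6],[[0.2,0.1,3.5],[0,0,0],4],[[0.2,0.1,3.5],[0,0,0],4],[[0.2,0.1,3.5],[0,0,0],4],[[0.2,0.1,3.5],[0,0,0],4],[[0.2,0.1,3.5],[0,0,0],4]]' --force 30

```text
clock: 5.35
eef_pos: [0.6729, -0.1357, 0.008]
ee_rot: [0.133, 0.991, 0.0, 0.001]
ft_force: [-1.0, -0.5, 5.7]
opening: 0.549
grasp_force: 31.3
```

move_arm --series '[[[0,0,-2],[0,0,0],4],[[0,0,-6],[0,0,0],4],[[0,0,-10],[0,0,0],4],[[4.4,1.5,-10],[0,0,0],4],[[9,3,-10],[0,0,0],4],[[13.6,4.5,-10],[0,0,0],4],[[18,6,-10],[0,0,0],4],[[22,7.3,-10],[0,0,0],4]]'

```text
clock: 6.15
eef_pos: [0.4766, -0.0056, 0.1059]
ee_rot: [0.133, 0.991, 0.0, -0.0]
ft_force: [0.1, 0.6, -0.9]
opening: 0.556
grasp_force: 31.3
```

move_arm --series '[[[0.5,0.2,0],[0,0,0],4],[[0.5,0.2,0],[0,0,0],4],[[0.5,0.2,0],[0,0,0],4]]'

```text
clock: 6.45
eef_pos: [0.4758, -0.0044, 0.1068]
ee_rot: [0.133, 0.991, -0.0, 0.001]
ft_force: [0.7, 0.0, -0.9]
opening: 0.549
grasp_force: 31.3
```

```bash
python3 - <<'E'
from h import *
im,P=cloud("wrist"); save("w4.png",im)
go((.476,-.004,.049))
E
```

```text
t 6.5 tcp [ 0.4759 -0.0047  0.1067] tilt [ 1.5e-03 -6.0e-04 -1.0e+00] open 0.548 gf 31.3 F [ 0.6 -0.4 -0.5]
to (0.476, -0.004, 0.049) tool cm [0.02 0.07 5.77] rows 1.2
```

View pics/w4.png

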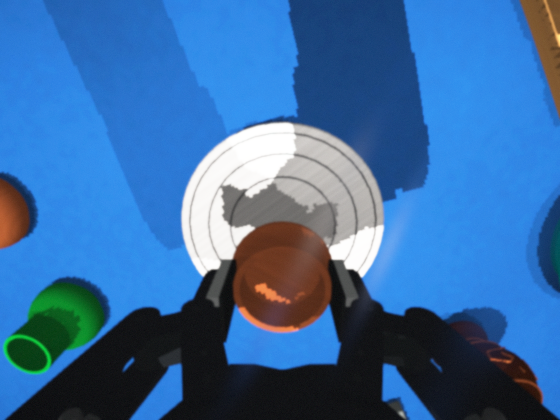

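The foot is held level at about (280,283), above the wheel. Lowering it.

move_arm --series '[[[0,0.05,3],[0,0,0],4],[[0,0.05,5],[0,0,0],4],[[0,0.05,5.5],[0,0,0],4],[[0,0.05,5.7],[0,0,0],4],[[0,0.05,5.8],[0,0,0],4],[[0,0.05,5.8],[0,0,0],4]]'

```text
clock: 7.1
eef_pos: [0.4757, -0.0033, 0.0491]
ee_rot: [0.133, 0.991, 0.0, 0.001]
ft_force: [0.2, 0.7, -0.3]
opening: 0.55
grasp_force: 31.3
```

move_arm --series '[[[0,0,0.1],[0,0,0],4],[[0,0,0.2],[0,0,0],4],[[0,0,0.2],[0,0,0],4]]'

```text
clock: 7.4
eef_pos: [0.4755, -0.0031, 0.0478]
ee_rot: [0.133, 0.991, 0.0, 0.001]
ft_force: [-2.8, -0.2, 7.2]
opening: 0.552
grasp_force: 32.0
```

move_arm --series '[[[0,0,0],[0,0,0],5.5],[[0,0,0],[0,0,0],6.5],[[0,0,0],[0,0,0],8],[[0,0,0],[0,0,0],8.5],[[0,0,-2],[0,0,0],8.5],[[0,0,-6],[0,0,0],8.5],[[0,0,-10],[0,0,0],8.5],[[0,0,-10],[0,0,0],8.5]]'

```text
clock: 8.2
eef_pos: [0.4786, -0.0029, 0.1516]
ee_rot: [0.133, 0.991, 0.002, 0.005]
ft_force: [0.9, -0.9, 0.2]
opening: 0.995
grasp_force: 0.0
```

```bash
python3 - <<'E'
from h import *
meas((.476,-.004),.054,.07,.04,(.5255,-.433,.15))
E
```

```text
1125 enc [ 0.4759 -0.0036] 0.024 fit [ 0.4751 -0.0034] 0.0221 z [0.0556 0.0647 0.0661]
t 8.25 tcp [ 0.4769 -0.0029  0.149 ] tilt [ 0.006   0.0016 -1.    ] open 0.999 gf 0.0 F [ 0.8  0.6 -0.8]
to (0.5255, -0.433, 0.15) tool cm [-16.03 -40.21  -0.14] rows 8.7
```

move_arm --series '[[[-1.8,-4.5,0],[0,0,0],8.5],[[-3.6,-9,0],[0,0,0],8.5],[[-5.4,-13.5,0],[0,0,0],8.5],[[-7.2,-18,0],[0,0,0],8.5],[[-9,-22.5,0],[0,0,0],8.5],[[-10.8,-27,0],[0,0,0],8.5],[[-12.6,-31.5,0],[0,0,0],8.5],[[-14.4,-36,0],[0,0,0],8.5]]'

```text
clock: 9.05
eef_pos: [0.5182, -0.3896, 0.1444]
ee_rot: [0.133, 0.991, 0.0, -0.001]
ft_force: [-0.4, -0.2, 1.8]
opening: 0.993
grasp_force: 0.0
```

move_arm --series '[[[-1.7,-4.1,0],[0,0,0],8.5],[[-1.7,-4.1,0],[0,0,0],8.5],[[-1.7,-4.1,0],[0,0,0],8.5],[[-1.7,-4.1,0],[0,0,0],8.5],[[-1.7,-4.1,0],[0,0,0],8.5]]'

```text
clock: 9.55
eef_pos: [0.5251, -0.4302, 0.1459]
ee_rot: [0.132, 0.991, 0.001, -0.0]
ft_force: [-0.0, -0.0, 0.6]
opening: 0.998
grasp_force: 0.0
```

```bash
python3 - <<'E'
from h import *
im=meas((.5255,-.433),.042,.06,.05,(.5255,-.433,.07),(.5255,-.433,.022));save("w5.png",im)
E
```

```text
1652 enc [ 0.5243 -0.4327] 0.0333 fit [ 0.5232 -0.4322] 0.0309 z [0.0434 0.0544 0.0562]
t 9.6 tcp [ 0.5251 -0.4304  0.1462] tilt [ 6.0e-04  1.3e-03 -1.0e+00] open 0.994 gf 0.0 F [-0.  -0.4  0.8]
to (0.5255, -0.433, 0.07) tool cm [-0.1  -0.25  7.62] rows 1.5
to (0.5255, -0.433, 0.022) tool cm [-0.1  -0.26 12.42] rows 2.5
```

move_arm --series '[[[0,-0.25,3],[0,0,0],8.5],[[0,-0.25,6],[0,0,0],8.5],[[0,-0.25,9],[0,0,0],8.5],[[0,-0.25,11],[0,0,0],8.5],[[0,-0.25,12.4],[0,0,0],8.5],[[0,-0.25,12.4],[0,0,0],8.5]]'

```text
clock: 10.2
eef_pos: [0.5232, -0.4328, 0.0205]
ee_rot: [0.132, 0.991, 0.001, -0.001]
ft_force: [-0.5, 0.1, -0.5]
opening: 0.993
grasp_force: 0.0
```

move_arm --series '[[[0,0,0],[0,0,0],7],[[0,0,0],[0,0,0],6],[[0,0,0],[0,0,0],6],[[0,0,0],[0,0,0],6],[[0,0,0],[0,0,0],6],[[0,0,0],[0,0,0],6]]' --force 30

```text
clock: 10.8
eef_pos: [0.5248, -0.4354, 0.0242]
ee_rot: [0.133, 0.991, -0.0, 0.001]
ft_force: [0.1, 2.4, 6.1]
opening: 0.754
grasp_force: 34.1
```

move_arm --series '[[[0,0,-2],[0,0,0],6],[[0,0,-6],[0,0,0],6],[[0,0,-10],[0,0,0],6],[[0.8,2,-13],[0,0,0],6],[[2.4,6,-13],[0,0,0],6],[[4.2,10.5,-13],[0,0,0],6],[[6,15,-13],[0,0,0],6],[[7.8,19.5,-13],[0,0,0],6]]'

```text
clock: 11.6
eef_pos: [0.499, -0.2245, 0.152]
ee_rot: [0.133, 0.991, 0.0, -0.0]
ft_force: [1.5, 0.7, -1.3]
opening: 0.753
grasp_force: 34.4
```

```bash
python3 - <<'E'
from h import *
go((.4759,-.0036,.15))
E
```

```text
t 11.6 tcp [ 0.499  -0.2245  0.152 ] tilt [-1.e-04  1.e-04 -1.e+00] open 0.753 gf 34.4 F [ 1.5  0.7 -1.3]
to (0.4759, -0.0036, 0.15) tool cm [ 8.06 20.7   0.2 ] rows 4.4
```

move_arm --series '[[[1.7,4.5,0],[0,0,0],6],[[3.5,9,0],[0,0,0],6],[[5.3,13.5,0],[0,0,0],6],[[7,17.5,0],[0,0,0],6],[[8.2,20.7,0],[0,0,0],6],[[8.2,20.7,2],[0,0,0],6],[[8.2,20.7,4],[0,0,0],6],[[8.2,20.7,4],[0,0,0],6]]'

```text
clock: 12.4
eef_pos: [0.4728, -0.0051, 0.11]
ee_rot: [0.133, 0.991, -0.001, -0.002]
ft_force: [-1.3, 0.1, -2.1]
opening: 0.756
grasp_force: 34.4
```

```bash
python3 - <<'E'
from h import *
# rim of held lower body: top at tcp+~.032
im=meas((.476,-.0036),.130,.155,.05,(.4759,-.0036,.079));save("w6.png",im)
im,P=cloud("scene");im2,P2=cloud("side")
for Q,i in((P,im),(P2,im2)):
    q=Q.reshape(-1,3);q=q[(np.hypot(q[:,0]-.476,q[:,1]+.004)<.055)&(q[:,2]>.046)&(q[:,2]<.16)&True]
    print(len(q),[(z,np.round([np.mean(q[np.abs(q[:,2]-z)<.004,k]) for k in (0,1)],4)) for z in (.06,.075,.09,.1,.11,.12,.13,.14)])
cv2.imwrite("pics/seat1.png",np.hstack([cv2.resize(i[y0:y0+120,x0:x0+120],(400,400),interpolation=cv2.INTER_CUBIC)[...,::-1] for i,x0,y0 in((im,190,100),(im2,255,120))]))
E
```

```text
9117 enc [ 0.466  -0.0035] 0.0464 fit [ 0.4703 -0.0046] 0.0328 z [0.1313 0.1404 0.1538]
t 12.45 tcp [ 0.474  -0.0053  0.1114] tilt [-2.7e-03 -7.0e-04 -1.0e+00] open 0.756 gf 34.4 F [ 0.5  0.2 -1.8]
to (0.4759, -0.0036, 0.079) tool cm [-0.15  0.22  3.24] rows 0.7
854 [(0.06, array([ 0.4809, -0.0062])), (0.075, array([nan, nan])), (0.09, array([ 0.4869, -0.0145])), (0.1, array([ 0.493 , -0.0193])), (0.11, array([ 0.474 , -0.0051])), (0.12, array([ 0.4757, -0.0082])), (0.13, array([ 0.4778, -0.0091])), (0.14, array([ 0.4776, -0.007 ]))]
723 [(0.06, array([0.4786, 0.0057])), (0.075, array([nan, nan])), (0.09, array([0.4781, 0.0109])), (0.1, array([ 0.4715, -0.0187])), (0.11, array([ 0.4667, -0.0151])), (0.12, array([ 0.4633, -0.0029])), (0.13, array([0.4704, 0.0066])), (0.14, array([0.4632, 0.0034]))]
  return _methods._mean(a, axis=axis, dtype=dtype,
  ret = ret.dtype.type(ret / rcount)
```

View pics/seat1.png

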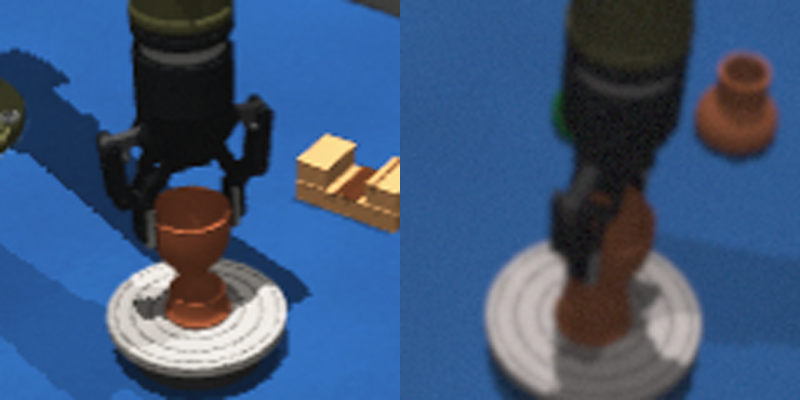

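The lower body hangs upright over the foot, at about (195,230) in the left crop and (620,240) in the right. I'm checking its rim for tilt and centring.

```bash
cat >> h.py <<'E'
def rim(c,thing_r,zlo,zhi):
    im,P=cloud("wrist"); hsv=cv2.cvtColor(im,cv2.COLOR_RGB2HSV)
    M=(hsv[...,1]>110)&((hsv[...,0]<20)|(hsv[...,0]>172))
    q=P[M]; q=q[(q[:,2]>zlo)&(q[:,2]<zhi)&(np.hypot(q[:,0]-c[0],q[:,1]-c[1])<thing_r+.012)]
    a=np.arctan2(q[:,1]-c[1],q[:,0]-c[0]); b=((a+np.pi)/(2*np.pi)*24).astype(int); out=[]
    for k in range(24):
        s=q[b==k]
        if len(s)>8: s=s[np.argsort(s[:,2])[-max(6,len(s)//12):]]; out.append(np.median(s,0))
    o=np.array(out); cc,R=circ(o[:,:2]); A=np.c_[o[:,:2]-cc,np.ones(len(o))]; p=np.linalg.lstsq(A,o[:,2],rcond=None)[0]
    print("rim n",len(o),"c",cc.round(4),"R",R.round(4),"slope",p[:2].round(3),"z",p[2].round(4),"res",np.std(o[:,2]-A@p).round(4)); return im
E
python3 - <<'E'
from h import *
rim((.474,-.005),.033,.12,.16); go((.4759,-.0036,.079))
E
```

```text
rim n 24 c [ 0.4745 -0.0054] R 0.0308 slope [-0.01   0.004] z 0.1446 res 0.0001
t 12.6 tcp [ 0.476  -0.0052  0.1133] tilt [ 1.6e-03  4.0e-04 -1.0e+00] open 0.759 gf 34.4 F [ 0.5  0.1 -2.1]
to (0.4759, -0.0036, 0.079) tool cm [0.06 0.15 3.43] rows 0.7
```

move_arm --series '[[[-0.05,0.2,0],[0,0,0],6],[[-0.05,0.2,1],[0,0,0],6],[[-0.05,0.2,2],[0,0,0],6],[[-0.05,0.2,2.6],[0,0,0],6],[[-0.05,0.2,3],[0,0,0],6],[[-0.05,0.2,3],[0,0,0],6]]'

```text
clock: 13.2
eef_pos: [0.4756, -0.0032, 0.0814]
ee_rot: [0.133, 0.991, -0.0, -0.001]
ft_force: [-0.2, 0.2, -1.8]
opening: 0.76
grasp_force: 34.4
```

move_arm --series '[[[0,0,0.2],[0,0,0],6],[[0,0,0.3],[0,0,0],6],[[0,0,0.4],[0,0,0],6],[[0,0,0.4],[0,0,0],6]]'

```text
clock: 13.6
eef_pos: [0.4768, -0.0031, 0.0801]
ee_rot: [0.133, 0.991, 0.0, 0.0]
ft_force: [-5.5, -0.3, 11.1]
opening: 0.757
grasp_force: 35.5
```

```bash
python3 - <<'E'
from h import *
rim((.476,-.0036),.033,.09,.13); go()
E
```

```text
rim n 24 c [ 0.4757 -0.0029] R 0.0309 slope [-0.014  0.004] z 0.1118 res 0.0002
t 13.65 tcp [ 0.4768 -0.0031  0.0801] tilt [ 6.e-04  9.e-04 -1.e+00] open 0.763 gf 35.5 F [-4.5 -0.2 11.6]
```

move_arm --series '[[[0,0,0],[0,0,0],7],[[0,0,0],[0,0,0],8],[[0,0,0],[0,0,0],8.5],[[0,0,0],[0,0,0],8.5],[[0,0,-2],[0,0,0],8.5],[[0,0,-6],[0,0,0],8.5],[[0,0,-10],[0,0,0],8.5],[[0,0,-10],[0,0,0],8.5]]'

```text
clock: 14.45
eef_pos: [0.48, -0.0029, 0.1836]
ee_rot: [0.133, 0.991, 0.002, 0.005]
ft_force: [0.3, -0.0, 0.6]
opening: 0.996
grasp_force: 0.0
```

```bash
python3 - <<'E'
from h import *
rim((.476,-.0036),.033,.09,.13); meas((.476,-.0036),.098,.12,.05,(.407,-.248,.18))
E
```

```text
rim n 22 c [ 0.4756 -0.0033] R 0.0307 slope [-0.019 -0.059] z 0.1109 res 0.0035
2016 enc [ 0.4763 -0.0032] 0.0334 fit [ 0.4752 -0.003 ] 0.0309 z [0.0996 0.1104 0.1122]
t 14.55 tcp [ 0.4769 -0.0029  0.1791] tilt [ 2.1e-03  9.0e-04 -1.0e+00] open 0.998 gf 0.0 F [ 0.1 -0.2 -0.3]
to (0.407, -0.248, 0.18) tool cm [  0.28 -25.49  -0.13] rows 5.1
```

move_arm --series '[[[0,-4.5,0],[0,0,0],8.5],[[0,-9,0],[0,0,0],8.5],[[0,-13.5,0],[0,0,0],8.5],[[0.1,-18,0],[0,0,0],8.5],[[0.2,-22.5,0],[0,0,0],8.5],[[0.3,-25.5,1],[0,0,0],8.5],[[0.3,-25.5,2],[0,0,0],8.5],[[0.3,-25.5,2],[0,0,0],8.5]]'

```text
clock: 15.35
eef_pos: [0.4043, -0.2476, 0.1559]
ee_rot: [0.134, 0.991, 0.0, -0.002]
ft_force: [-0.7, 0.4, 0.5]
opening: 0.994
grasp_force: 0.0
```

move_arm --series '[[[0,0,0],[0,0,0],8.5],[[0,0,0],[0,0,0],8.5]]'

```text
clock: 15.55
eef_pos: [0.4067, -0.2468, 0.1581]
ee_rot: [0.132, 0.991, 0.0, -0.0]
ft_force: [0.9, 0.4, 0.1]
opening: 0.992
grasp_force: 0.0
```

```bash
python3 - <<'E'
from h import *
meas((.407,-.248),.045,.075,.035); im=rim((.407,-.248),.02,.045,.075);go((.407,-.248,.043)); save("w7.png",im)
E
```

```text
1125 enc [ 0.405  -0.2476] 0.0202 fit [ 0.404  -0.2474] 0.0183 z [0.047 0.064 0.068]
t 15.6 tcp [ 0.4068 -0.2471  0.1584] tilt [ 2.e-04  1.e-04 -1.e+00] open 0.997 gf 0.0 F [-0.4 -0.1 -0.2]
rim n 24 c [ 0.4045 -0.2476] R 0.0182 slope [-0.011 -0.   ] z 0.0677 res 0.0002
t 15.65 tcp [ 0.4068 -0.2473  0.1585] tilt [ 4.e-04  1.e-04 -1.e+00] open 0.993 gf 0.0 F [-0.1  0.1 -0.5]
to (0.407, -0.248, 0.043) tool cm [-0.03 -0.07 11.55] rows 2.3
```

View pics/w7.png

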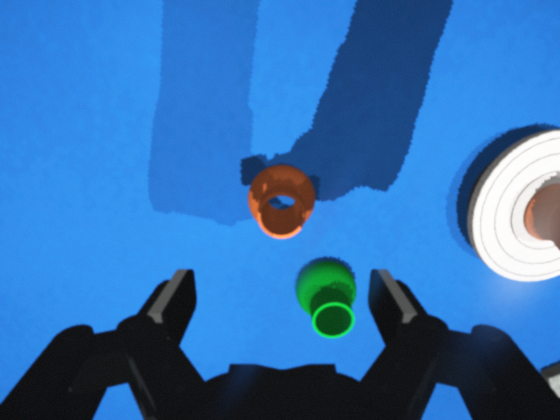

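The copper upper body is at (200,281), centred between the fingers; the green one at (300,330) stays clear. Descending.

move_arm --series '[[[0.15,-0.1,3],[0,0,0],8.5],[[0.15,-0.1,6],[0,0,0],8.5],[[0.15,-0.1,9],[0,0,0],7],[[0.15,-0.1,10.5],[0,0,0],6.5],[[0.15,-0.1,11.5],[0,0,0],6],[[0.15,-0.1,11.5],[0,0,0],6]]'

```text
clock: 16.25
eef_pos: [0.404, -0.2482, 0.0425]
ee_rot: [0.133, 0.991, 0.0, -0.001]
ft_force: [1.2, -0.1, 0.6]
opening: 0.7
grasp_force: 0.0
```

move_arm --series '[[[0,0,0],[0,0,0],4.5],[[0,0,0],[0,0,0],3.4],[[0,0,0],[0,0,0],3.4],[[0,0,0],[0,0,0],3.4],[[0,0,0],[0,0,0],3.4],[[0,0,0],[0,0,0],3.4]]' --force 35

```text
clock: 16.85
eef_pos: [0.4056, -0.2489, 0.0444]
ee_rot: [0.133, 0.991, 0.0, 0.001]
ft_force: [-0.1, 2.0, 7.7]
opening: 0.454
grasp_force: 35.5
```

move_arm --series '[[[0,0,-2],[0,0,0],3.4],[[0,0,-6],[0,0,0],3.4],[[0,0,-10],[0,0,0],3.4],[[0,0,-14],[0,0,0],3.4],[[0,4.5,-14.5],[0,0,0],3.4],[[-0.1,9,-14.5],[0,0,0],3.4],[[-0.2,13.5,-14.5],[0,0,0],3.4],[[-0.3,18,-14.5],[0,0,0],3.4]]'

```text
clock: 17.65
eef_pos: [0.4547, -0.0744, 0.1884]
ee_rot: [0.133, 0.991, 0.0, 0.0]
ft_force: [1.1, 0.1, -1.8]
opening: 0.452
grasp_force: 36.3
```

move_arm --series '[[[-0.1,4,0],[0,0,0],3.4],[[-0.1,7.5,0],[0,0,0],3.4],[[-0.1,7.5,0],[0,0,0],3.4],[[-0.1,7.5,0],[0,0,0],3.4],[[-0.1,7.5,0],[0,0,0],3.4]]'

```text
clock: 18.15
eef_pos: [0.4751, -0.0053, 0.1881]
ee_rot: [0.134, 0.991, -0.0, -0.0]
ft_force: [-0.9, 0.2, -1.8]
opening: 0.451
grasp_force: 36.4
```

```bash
python3 - <<'E'
from h import *
im=rim((.476,-.0035),.02,.19,.225);go((.476,-.0032,.147));save("w8.png",im)
im,P=cloud("scene");im2,P2=cloud("side")
cv2.imwrite("pics/seat2.png",np.hstack([cv2.resize(i[y0:y0+120,x0:x0+120],(400,400),interpolation=cv2.INTER_CUBIC)[...,::-1] for i,x0,y0 in((im,190,100),(im2,255,110))]))
E
```

```text
rim n 24 c [ 0.4739 -0.0053] R 0.0185 slope [-0.022  0.001] z 0.2122 res 0.001
t 18.2 tcp [ 0.4752 -0.0054  0.1882] tilt [-2.e-04 -1.e-04 -1.e+00] open 0.453 gf 36.4 F [-1.1  0.2 -3.1]
to (0.476, -0.0032, 0.147) tool cm [-0.02  0.24  4.12] rows 0.8
```

View pics/seat2.png

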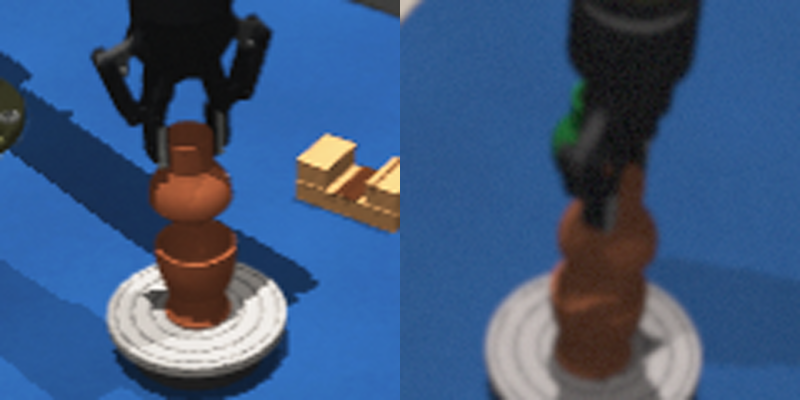

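The upper body hangs upright over the bowl: (190,180) left, (605,230) right. It needs about 2 mm of centring, then lowering.

move_arm --series '[[[-0.1,0.24,0],[0,0,0],3.4],[[-0.1,0.24,1],[0,0,0],3.4],[[-0.1,0.24,2],[0,0,0],3.4],[[-0.1,0.24,2.8],[0,0,0],3.4],[[-0.1,0.24,3.4],[0,0,0],3.4],[[-0.1,0.24,3.8],[0,0,0],3.4],[[-0.1,0.24,3.8],[0,0,0],3.4]]'

```text
clock: 19.0
eef_pos: [0.4767, -0.0019, 0.1496]
ee_rot: [0.133, 0.991, -0.0, -0.001]
ft_force: [0.0, 0.1, -2.4]
opening: 0.449
grasp_force: 36.4
```

move_arm --series '[[[0,0,0.2],[0,0,0],3.4],[[0,0,0.3],[0,0,0],3.4],[[0,0,0.4],[0,0,0],3.4],[[0,0,0.4],[0,0,0],3.4]]'

```text
clock: 19.4
eef_pos: [0.4773, -0.0019, 0.1466]
ee_rot: [0.133, 0.991, 0.0, 0.0]
ft_force: [0.3, -1.1, -1.4]
opening: 0.451
grasp_force: 36.4
```

```bash
python3 - <<'E'
from h import *
rim((.476,-.0035),.02,.15,.19);go()
E
```

```text
rim n 24 c [ 0.4761 -0.0023] R 0.0182 slope [-0.019 -0.007] z 0.1706 res 0.0009
t 19.45 tcp [ 0.4773 -0.002   0.1466] tilt [ 6.e-04  0.e+00 -1.e+00] open 0.454 gf 36.4 F [-0.3 -1.  -1.2]
```

move_arm --series '[[[0,-0.05,0.1],[0,0,0],3.4],[[0,-0.05,0.2],[0,0,0],3.4],[[0,-0.05,0.2],[0,0,0],3.4]]'

```text
clock: 19.75
eef_pos: [0.4782, -0.0025, 0.1462]
ee_rot: [0.133, 0.991, 0.0, 0.001]
ft_force: [-2.7, -1.6, 9.6]
opening: 0.452
grasp_force: 37.2
```

Contact; releasing.

move_arm --series '[[[0,0,0],[0,0,0],4.4],[[0,0,0],[0,0,0],5.5],[[0,0,0],[0,0,0],7],[[0,0,0],[0,0,0],8],[[0,0,-2],[0,0,0],8.5],[[0,0,-6],[0,0,0],8.5],[[0,0,-10],[0,0,0],8.5],[[0,0,-10],[0,0,0],8.5]]'

```text
clock: 20.55
eef_pos: [0.4802, -0.0022, 0.2496]
ee_rot: [0.133, 0.991, 0.002, 0.005]
ft_force: [0.0, 0.1, -0.1]
opening: 0.995
grasp_force: 0.0
```

move_arm --series '[[[0,0,0],[0,0,0],8.5],[[0,0,0],[0,0,0],8.5]]'

```text
clock: 20.75
eef_pos: [0.4763, -0.0023, 0.2431]
ee_rot: [0.133, 0.991, -0.0, -0.001]
ft_force: [-0.3, -0.1, -0.4]
opening: 0.994
grasp_force: 0.0
```

```bash
python3 - <<'E'
from h import *
rim((.476,-.0035),.02,.15,.19);meas((.476,-.0035),.15,.19,.035,(.5225,.4284,.22))
E
```

```text
rim n 24 c [ 0.4764 -0.0011] R 0.0182 slope [-0.05  -0.037] z 0.1691 res 0.0025
1237 enc [ 0.4767 -0.0015] 0.0204 fit [ 0.4757 -0.0011] 0.0184 z [0.1518 0.1669 0.17  ]
t 20.85 tcp [ 0.4761 -0.0024  0.2429] tilt [-2.5e-03 -6.0e-04 -1.0e+00] open 0.993 gf 0.0 F [0.2 0.  0.1]
to (0.5225, 0.4284, 0.22) tool cm [ 6.87 42.78  2.25] rows 8.7
```

```bash
python3 - <<'E'
from h import *
from scipy.optimize import least_squares
im,P=cloud("wrist");q=P.reshape(-1,3);c=np.array([.4765,-.0015]);r=np.hypot(q[:,0]-c[0],q[:,1]-c[1])
for a,b,z0,z1 in((.0165,.0195,.16,.18),(.026,.031,.12,.16)):
    s=q[(r>a)&(r<b)&(q[:,2]>z0)&(q[:,2]<z1)]
    f=least_squares(lambda p:p[0]+(s[:,:2]-c)@p[1:]-s[:,2],[.16,0,0],loss="soft_l1",f_scale=.0005);print(len(s),f.x.round(4),np.median(abs(f.fun)).round(5))
save("w9.png",cv2.resize(im[60:300,150:430],None,fx=2.5,fy=2.5))
E
```

```text
712 [ 0.1685 -0.031   0.0087] 0.00092
802 [0.1313 0.0458 0.0066] 0.00222
```

View pics/w9.png

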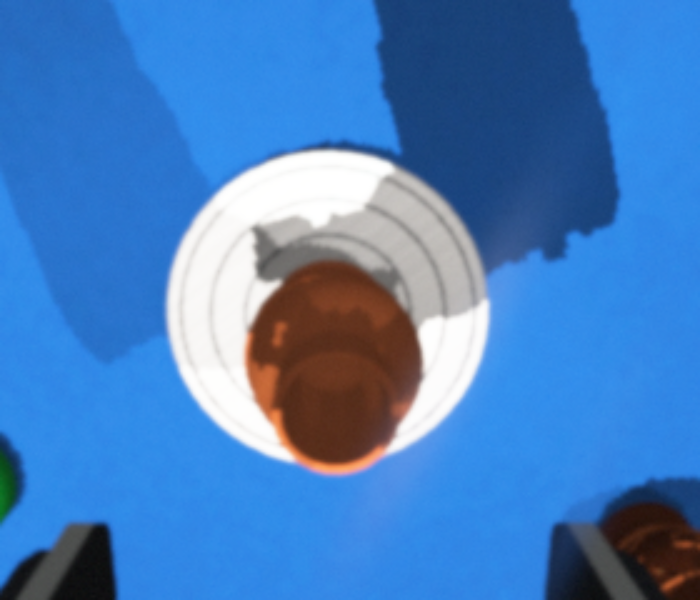

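The upper body is seated and level at about (335,390) in the crop, centred within about 2 mm. Fetching the mouth.

move_arm --series '[[[0.8,4.9,0],[0,0,0],8.5],[[1.6,9.8,0],[0,0,0],8.5],[[2.4,14.7,0],[0,0,0],8.5],[[3.2,19.6,0],[0,0,0],8.5],[[4,24.5,0],[0,0,0],8.5],[[4.7,29.4,0],[0,0,0],8.5],[[5.5,34.3,2],[0,0,0],8.5],[[6.3,39.2,4],[0,0,0],8.5]]'

```text
clock: 21.7
eef_pos: [0.5189, 0.388, 0.2059]
ee_rot: [0.133, 0.991, 0.0, -0.0]
ft_force: [0.3, -0.4, 0.3]
opening: 0.997
grasp_force: 0.0
```

move_arm --series '[[[0.6,3.6,3],[0,0,0],8.5],[[0.6,3.6,6],[0,0,0],8.5],[[0.6,3.6,6],[0,0,0],8.5],[[0.6,3.6,6],[0,0,0],8.5],[[0.6,3.6,6],[0,0,0],8.5]]'

```text
clock: 22.2
eef_pos: [0.5242, 0.4214, 0.1491]
ee_rot: [0.134, 0.991, 0.001, 0.001]
ft_force: [0.3, 0.5, 0.3]
opening: 0.996
grasp_force: 0.0
```

```bash
python3 - <<'E'
from h import *
rim((.5225,.4284),.028,.03,.05);meas((.5225,.4284),.032,.05,.04,(.5225,.4284,.013))
E
```

```text
rim n 24 c [0.5225 0.4284] R 0.0259 slope [-0.017 -0.02 ] z 0.0394 res 0.0013
922 enc [0.5229 0.4283] 0.0283 fit [0.5222 0.4283] 0.0262 z [0.0326 0.0387 0.0403]
t 22.3 tcp [0.5241 0.4219 0.1496] tilt [ 0.0029  0.0025 -1.    ] open 0.997 gf 0.0 F [-0.8 -0.2 -0.4]
to (0.5225, 0.4284, 0.013) tool cm [ 0.35  0.54 13.66] rows 2.7
```

move_arm --series '[[[0.3,0.6,3],[0,0,0],8.5],[[0.3,0.6,6],[0,0,0],8.5],[[0.3,0.6,9],[0,0,0],8.5],[[0.3,0.6,9.5],[0,0,0],8.5],[[0.3,0.6,9.5],[0,0,0],8.5],[[0.3,0.6,9.5],[0,0,0],8.5]]'

```text
clock: 22.9
eef_pos: [0.5227, 0.4295, 0.0545]
ee_rot: [0.133, 0.991, 0.001, 0.001]
ft_force: [-0.1, 1.5, 1.3]
opening: 0.998
grasp_force: 0.0
```

```bash
python3 - <<'E'
from h import *
meas((.5225,.4284),.032,.05,.034,(.5229,.4283,.013))
E
```

```text
2290 enc [0.5233 0.4282] 0.0285 fit [0.5223 0.4284] 0.0263 z [0.0325 0.0386 0.0401]
t 22.95 tcp [0.5228 0.4297 0.0547] tilt [ 0.0031  0.0029 -1.    ] open 0.998 gf 0.0 F [-0.3  0.4  0.3]
to (0.5229, 0.4283, 0.013) tool cm [-0.04 -0.15  4.17] rows 0.8
```

move_arm --series '[[[-0.05,-0.15,2],[0,0,0],8.5],[[-0.05,-0.15,4.2],[0,0,0],8.5],[[-0.05,-0.15,4.2],[0,0,0],6.5],[[-0.05,-0.15,4.2],[0,0,0],5],[[-0.05,-0.15,4.2],[0,0,0],5],[[-0.05,-0.15,4.2],[0,0,0],5],[[-0.05,-0.15,4.2],[0,0,0],5],[[-0.05,-0.15,4.2],[0,0,0],5]]' --force 30

```text
clock: 23.75
eef_pos: [0.5226, 0.4282, 0.012]
ee_rot: [0.133, 0.991, 0.001, 0.001]
ft_force: [0.6, 0.2, 5.5]
opening: 0.644
grasp_force: 32.2
```

move_arm --series '[[[0,0,-2],[0,0,0],5],[[0,0,-6],[0,0,0],5],[[0,0,-10.5],[0,0,0],5],[[0,0,-15],[0,0,0],5],[[0,0,-19.5],[0,0,0],5],[[0,0,-22],[0,0,0],5],[[0,0,-22],[0,0,0],5],[[0,0,-22],[0,0,0],5]]'

```text
clock: 24.55
eef_pos: [0.5212, 0.4271, 0.2298]
ee_rot: [0.133, 0.991, 0.0, -0.0]
ft_force: [0.6, 0.1, -1.3]
opening: 0.643
grasp_force: 32.3
```

```bash
python3 - <<'E'
from h import *
go((.4763,-.0015,.235))
E
```

```text
t 24.55 tcp [0.5212 0.4271 0.2298] tilt [-1.e-04  2.e-04 -1.e+00] open 0.643 gf 32.3 F [ 0.6  0.1 -1.3]
to (0.4763, -0.0015, 0.235) tool cm [ -6.97 -42.53  -0.53] rows 8.6
```

move_arm --series '[[[-0.5,-3,0],[0,0,0],5],[[-1.3,-8,0],[0,0,0],5],[[-2.1,-13,0],[0,0,0],5],[[-2.9,-18,0],[0,0,0],5],[[-3.8,-23,0],[0,0,0],5],[[-4.6,-28,0],[0,0,0],5],[[-5.4,-33,0],[0,0,0],5],[[-6.2,-38,0],[0,0,0],5]]'

```text
clock: 25.35
eef_pos: [0.4795, 0.0469, 0.2277]
ee_rot: [0.133, 0.991, -0.001, -0.002]
ft_force: [0.7, -0.2, -1.4]
opening: 0.649
grasp_force: 32.3
```

move_arm --series '[[[-0.7,-3,0],[0,0,0],5],[[-0.75,-4.5,0],[0,0,0],5],[[-0.75,-4.5,0],[0,0,0],5],[[-0.75,-4.5,1.5],[0,0,0],5],[[-0.75,-4.5,2.5],[0,0,0],5],[[-0.75,-4.5,2.5],[0,0,0],5],[[-0.75,-4.5,2.5],[0,0,0],5]]'

```text
clock: 26.05
eef_pos: [0.4767, 0.0047, 0.2046]
ee_rot: [0.132, 0.991, -0.0, -0.0]
ft_force: [-0.9, 0.2, -1.6]
opening: 0.644
grasp_force: 32.3
```

```bash
python3 - <<'E'
from h import *
rim((.4763,-.0015),.028,.22,.25);go((.4763,-.0015,.172))
im,P=cloud("scene");im2,P2=cloud("side")
cv2.imwrite("pics/seat3.png",np.hstack([cv2.resize(i[y0:y0+120,x0:x0+120],(400,400),interpolation=cv2.INTER_CUBIC)[...,::-1] for i,x0,y0 in((im,190,100),(im2,255,110))]))
E
```

```text
rim n 24 c [0.477  0.0042] R 0.0262 slope [-0.011  0.   ] z 0.2324 res 0.0002
t 26.1 tcp [0.477  0.0044 0.205 ] tilt [-1.e-04 -2.e-04 -1.e+00] open 0.644 gf 32.3 F [-0.1 -0.9 -0.2]
to (0.4763, -0.0015, 0.172) tool cm [-0.09 -0.59  3.3 ] rows 0.7
```

View pics/seat3.png

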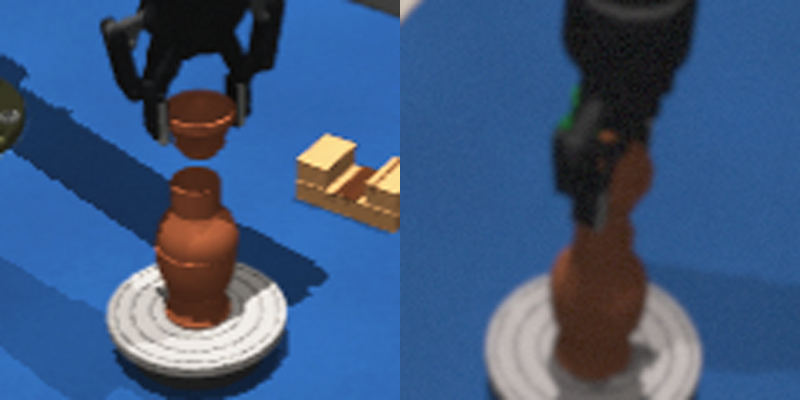

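The mouth hangs level above the neck at (200,120) left; the body stack is seated cleanly. It needs 5.5 mm in -y, then lowering.

move_arm --series '[[[-0.05,-0.56,0],[0,0,0],5],[[-0.05,-0.56,0],[0,0,0],5],[[-0.05,-0.56,1],[0,0,0],5],[[-0.05,-0.56,1.8],[0,0,0],5],[[-0.05,-0.56,2.5],[0,0,0],5],[[-0.05,-0.56,2.9],[0,0,0],5],[[-0.05,-0.56,3],[0,0,0],5],[[-0.05,-0.56,3],[0,0,0],5]]'

```text
clock: 27.0
eef_pos: [0.4758, -0.002, 0.1748]
ee_rot: [0.133, 0.991, -0.0, -0.0]
ft_force: [0.1, -0.3, -1.2]
opening: 0.646
grasp_force: 32.3
```

move_arm --series '[[[0,0,0.1],[0,0,0],5],[[0,0,0.2],[0,0,0],5],[[0,0,0.3],[0,0,0],5],[[0,0,0.3],[0,0,0],5]]'

```text
clock: 27.4
eef_pos: [0.476, -0.002, 0.172]
ee_rot: [0.133, 0.991, 0.0, 0.0]
ft_force: [-0.6, 1.0, -0.5]
opening: 0.645
grasp_force: 32.3
```

```bash
python3 - <<'E'
from h import *
rim((.4763,-.0015),.028,.185,.22);go()
E
```

```text
rim n 24 c [ 0.4762 -0.0024] R 0.0263 slope [-0.011  0.001] z 0.1999 res 0.0002
t 27.45 tcp [ 0.4759 -0.002   0.172 ] tilt [ 2.e-04  1.e-04 -1.e+00] open 0.645 gf 32.3 F [ 0.7  0.2 -1.3]
```

move_arm --series '[[[0,0.05,0.1],[0,0,0],5],[[0,0.05,0.15],[0,0,0],5],[[0,0.05,0.15],[0,0,0],5]]'

```text
clock: 27.75
eef_pos: [0.4768, -0.0019, 0.1719]
ee_rot: [0.133, 0.991, 0.0, 0.001]
ft_force: [-1.8, -1.0, 8.0]
opening: 0.644
grasp_force: 32.7
```

move_arm --series '[[[0,0,0],[0,0,0],6],[[0,0,0],[0,0,0],7],[[0,0,0],[0,0,0],8.5],[[0,0,0],[0,0,0],8.5],[[0,0,-2],[0,0,0],8.5],[[0,0,-5],[0,0,0],8.5],[[0,0,-8],[0,0,0],8.5],[[0,0,-8],[0,0,0],8.5]]'

```text
clock: 28.55
eef_pos: [0.4783, -0.0014, 0.2544]
ee_rot: [0.133, 0.991, 0.001, 0.003]
ft_force: [0.4, 0.6, -0.1]
opening: 0.997
grasp_force: 0.0
```

move_arm --series '[[[0,0,0],[0,0,0],8.5],[[0,0,0],[0,0,0],8.5],[[0,0,0],[0,0,0],8.5]]'

```text
clock: 28.85
eef_pos: [0.4752, -0.0016, 0.2491]
ee_rot: [0.133, 0.991, -0.0, -0.001]
ft_force: [-0.7, 0.3, 0.2]
opening: 0.997
grasp_force: 0.0
```

```bash
python3 - <<'E'
from h import *
rim((.4763,-.0015),.028,.185,.22);meas((.4763,-.0015),.19,.22,.04)
im,P=cloud("scene");im2,P2=cloud("side")
cv2.imwrite("pics/final.png",np.hstack([cv2.resize(i[y0:y0+120,x0:x0+120],(400,400),interpolation=cv2.INTER_CUBIC)[...,::-1] for i,x0,y0 in((im,190,100),(im2,255,110))]))
E
```

```text
rim n 21 c [ 0.4769 -0.0025] R 0.0259 slope [-0.005 -0.042] z 0.1992 res 0.0022
1907 enc [ 0.4775 -0.0022] 0.0285 fit [ 0.4765 -0.0022] 0.026 z [0.1905 0.1982 0.2001]
t 28.95 tcp [ 0.4755 -0.0016  0.2495] tilt [-1.6e-03 -4.0e-04 -1.0e+00] open 0.994 gf 0.0 F [ 0.1 -0.4  0.2]
```

View pics/final.png

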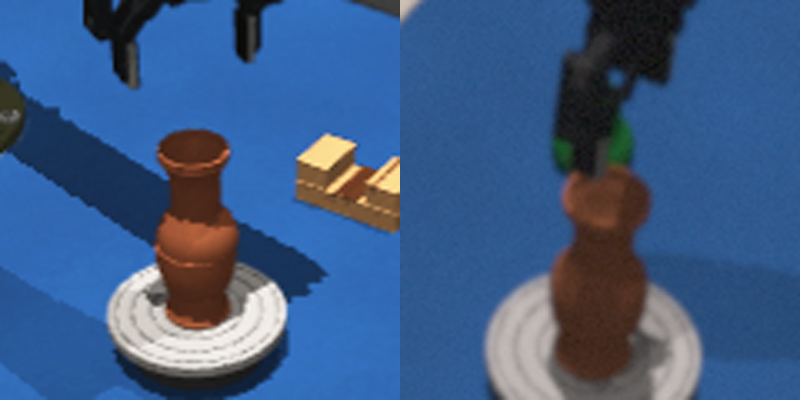

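The vase stands complete, upright and seated at (195,230) left, with the gripper clear above. The mouth rim is at 0.199 against 0.198 expected. Handing in.

```bash
python3 -c "
from plant import ctrl
print(ctrl.hand_in())"
```

```text
the job is handed in; nothing more can be done
None
```

The vase is built on the banding wheel in order (foot, lower body, upper body, mouth), and the job was handed in at about 29 s of the 128 s allowed. My last measurements had every section seated, with the foot about 0.5 mm from the wheel's centre and the upper body about 2 mm off the lower body's axis. The arm never went near the finished vase, block or brush. The hand-in returned no verdict.

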